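# Nudge the medal plate onto its locating pins

### The job

The aluminium plate that carries the medal is lying askew on top of the two locating pins of the engraving stage. Push the plate sideways by its edges until both of its holes drop over the pins and it lies flat on the stage, then move clear. Only nudge it: do not grip, lift or tip up the plate, do not touch the medal or its clamps, and leave the jar, the graver and the stamp where they are.

Things in the scene. Friction and masses are not known exactly. Their poses are not given: they have to be found in the camera images.
- stage: fixed dark steel block, 200 (x) by 320 (y) by 28 mm high; origin at the centre of its underside, flat top 28 mm above it. Along the far (+x) side of the top stands a straight steel rail, 22 mm high, parallel to y, inner face at x = +61 mm. Seated, the plate's origin is at x = +10, y = 0, z = +28 mm in this frame with parallel axes, 1 mm short of the rail
- plate: loose aluminium plate, 100 (x) by 170 (y) by 8 mm, 0.35 to 0.6 kg, slides with plain metal friction; origin at the centre of its underside, z up. Two through holes. It starts resting on the pin tips with its near (-x) edge down on the stage, sloping about 0.1 rad, 15 to 26 mm from home in x, up to 34 mm either way in y, turned up to 0.12 rad
- medal: brass medal blank, 38 mm across, held by two small steel clamps with brass thumb screws before and behind it; fixed on the middle of the plate. Origin on the plate's top face at plate x = -2, y = 0 mm; it all reaches 37 mm either way in x, 19 mm in y and 18 mm above the plate. Not to be touched
- pin_left (a point): tip of the stage's +y pin, at stage x = +20, y = +42 mm, 9 mm above the stage top. Fixed steel pin, 10 mm across up to 4.5 mm, then tapering to a blunt 3.6 mm tip, so a hole within about 3 mm centres itself
- pin_right (a point): tip of the stage's -y pin, a like one, at stage x = +20, y = -42 mm
- hole_left (a point): centre of the plate's +y hole, at the plate's underside, plate x = +10, y = +42 mm; 13 mm across
- hole_right (a point): centre of the plate's -y hole, at the plate's underside, plate x = +10, y = -42 mm; 13 mm across
- jar: loose glass jar with a steel cap, 54 mm across, 58 mm high, on the table beyond the stage's +y end; origin at the centre of its underside. A bystander
- graver: loose engraving tool with a mushroom-shaped wooden handle of 30 mm and a square steel blade, 110 mm long, lying on the table beyond the stage's -y end; origin under its middle. A bystander
- stamp: loose upright waisted steel stamp, 28 mm across, 64 mm high, on the table beyond the stage's -y end; origin at the centre of its underside. A bystander
Not all that is in view belongs to the job. What is shaped like the plate but orange or red is not meant.

How it is judged (in metres and radians):
At the end, for the whole second after the job is handed in: both holes are over their pins (within 4 mm sideways), the plate lies flat on the stage top (underside within 1.5 mm of it, tilt below 0.025 rad) and is at rest (horizontal distance between hole_left and pin_left below 0.004 m and horizontal distance between hole_right and pin_right below 0.004 m and z of plate in the frame of stage below 0.0295 m and angle between the z axis of plate and the z axis of stage, either way round below 0.025 rad and linear speed of plate below 0.01 m/s); the robot touches nothing.
It fails at once if the plate is lifted: its middle more than 20 mm above the stage top (z of plate in the frame of stage above 0.048 m).
It fails at once if the plate is tipped up by more than 0.35 rad (angle between plate's own z axis and vertical above 0.35 rad).
It fails at once if the fingers touch the medal or its clamps (contact force between the fingers and medal above 0.5 N).
It fails at once if the jar, the graver or the stamp is moved by more than 20 mm (distance of any of jar, graver, stamp from where it was at the start of the episode above 0.02 m).
It also fails if it takes over 64 s, if anything falls off the work surface, if the arm or the gripper's body presses on something with over 40 N, if the wrist force passes 120 N, or if a joint passes its speed limit or range.

### The arm

A 6-joint arm with a two-finger parallel gripper is mounted at the origin on the work surface. World frame = base frame: x ahead of the robot, y to its left, z up, the work surface at z = 0. Lengths are in mm, angles in rad, forces in N, time in s.
With the tool pointing down it reaches from about 375 to 750 mm from the base axis. Payload 9 kg.
Tool frame: the origin (TCP) lies at the very end of the fingers, on their centre line; the grasp point (between the pads) lies 19 mm behind it (grip_point_offset is the distance from the TCP to the grasp point, in mm); z points along the fingers, y is the direction in which the jaws open and shut (so a half turn about z gives the same grasp; the last joint's range is limited). The gripper opens to 85 mm and grips with 20 to 120 N. Pads are 22 mm wide; open, the fingers measure 114 mm over their backs; the gripper's body (76 mm by 85 mm) begins 54 mm behind the grasp point. The pads swing forward as they close: fully open they stand 13 mm farther back than shut.
Start: joints at [0.93, 0.104, 0.097, 1.564, 0, 1.353], TCP at [246.197, 547.196, 231.331] pointing down, gripper open.
Joint ranges: [-2.99, 2.99], [-0.84, 1.86], [-1.1, 1.16], [-1.84, 2.11], [-1.51, 1.56], [-3.14, 3.14]. Speed limits (rad/s): [2.22, 2.22, 2.57, 3.14, 3.14, 3.14].

### API

Orientations are given as a unit quaternion [w, x, y, z].
In Python, from cell import * gives the robot as it stands.
- The arm moves only by the tool send_rows, never from a script. Its argument "increments" is a list of rows, each a list of 2 entries, a list of its own where there are three numbers: the shift along the tool's x, y, z as a fraction of full scale, then the turn, a rotation vector about the tool's x, y, z as a fraction of full scale. In form: [[[x, y, z], [rx, ry, rz]], ...]. A call has exactly 8 rows; each row is the pose to reach, as a shift and turn from the pose commanded when the call began, along the tool's axes at that moment, turning the shorter way round; what a row does not reach only later rows make up. Full scale, the value 1, is 0.75 m for a shift and 2 pi rad for a turn. A row lasts 1/10 s, in which the tool goes at most 50 mm and 8.59 degrees, less where a joint would pass 70% of its speed; a pose out of reach is approached as far as the arm can. A call with a number of a shift or a turn outside -1 to 1 is refused whole. A call with a gripper value outside its range is refused whole. "grip" is the opening in per cent of the stroke, from 0 (shut) to 100 (fully open), set as the call begins (left out, the last holds). The fingers move at their own pace and stop on an object; the grip force is fixed at half the most. Time passes only in rows, so rows that repeat a pose let the fingers close, or fill a call up. It gives the time, the measured TCP pose, the force and the opening at its end, in the units of the state.
- observe(): the state, without advancing time (a new reading comes with each control period).
- snapshot(name): name is "scene" or "top"; returns (picture, depth): 420x560x3 uint8, red, green, blue; 420x560 float32, mm along the optical axis (not along the pixel's ray), 0 where there is no reading.
- get_calibration(name): a dict with "intrinsics" (3x3 intrinsics, pixels), "origin" and "orientation" of the camera in the world. Camera axes: x right, y up, looking along -z (the intrinsics and any distortion apply to the point x, -y, -z); pixel columns grow to the right and rows downward; lengths in mm; the calibration is good to about 2 mm. A picture is of the moment at which its call begins. get_calibration takes no time and is no camera call.
- finish_job(): hands the job in, once; it reports no verdict.
Trained networks look in the newest picture that a camera, given by its name, has taken for a name from the list of things; names that differ only in an ending like _2 or _b are one class to them, and where a whole thing is asked for, a point or a joint stands for the part that bears it (a point fixed in the world has none). Each returns a list of dicts, best first, with "confidence" (0 to 1); they miss things now and then, are a little off and sometimes report something else, mostly with a low value. They report only what shows in the picture. A call takes as long as a camera call. They do not tell look-alikes from the thing itself.
- trace(target, camera): "pixels" (420x560 bool, what is visible of it) and "rect" ([left, top, width, height] in pixels, round what is visible of it).
The state is a dict: "clock": time; "q": joint angles; "qd": joint speeds; "joint_efforts": joint torques, N m; "eef_pos": TCP position; "tool_rot": TCP orientation; "contact_force": force on the tool from outside, world axes, zero at the start; "moment": the same for the moment, N m; "grip_width": finger opening in mm.
Only numpy, scipy, OpenCV 4.12 (cv2) and the standard library are available. Lean on these libraries where they do the work, as an engineer would, in place of code of your own. Each camera call takes 0.05 s, during which the arm holds its last target. There are 200 camera calls.

## Working session

There is one attempt and no reset: what is moved stays moved. The work goes in short steps, Python scripts to look and compute and a tool call to move; the robot and the scene stay as the last step left them, time stands still between calls to the robot, and variables do not carry over. Pictures are saved under pics/ and viewed, about 8 in all and at most 12, crops included, and the job is handed in when it is done.

Besides the shell and the picture viewer there is one more tool, called after ">>>" as name([rows], argument=value, ...), one row to a line, values as JSON. send_rows: Moves the arm, as the interface text tells. Shift numbers are shares of 0.75 m and turn numbers shares of 2 pi rad, none past 1 either way. Its arguments: {"type":"object","properties":{"increments":{"type":"array"},"grip":{"type":"number"}},"required":["increments"]}

```bash
mkdir -p pics; ls; cat > h.py <<'E'
from cell import *
import numpy as np, cv2
from scipy.spatial.transform import Rotation as R
def cam(n):
    c=get_calibration(n); q=np.array(c["orientation"],float)
    return np.array(c["intrinsics"]),np.array(c["origin"],float),R.from_quat(q[[1,2,3,0]]).as_matrix()
def world(n,u,v,d):
    K,o,M=cam(n); x=(u-K[0,2])/K[0,0]*d; y=(v-K[1,2])/K[1,1]*d
    return o+np.stack([x,-y,-d],-1)@M.T
def pix(n,p):
    K,o,M=cam(n); c=(np.asarray(p,float)-o)@M; return K[0,0]*c[...,0]/-c[...,2]+K[0,2],K[1,1]*-c[...,1]/-c[...,2]+K[1,2]
E
python3 - <<'E'
from h import *
for n in("scene","top"):
    p,d=snapshot(n); cv2.imwrite(f"pics/{n}0.png",p[...,::-1]); np.save(n+"_d.npy",d)
    c=get_calibration(n);print(n,{k:(v if isinstance(v,str) else np.round(v,3).tolist() if k!="distortion" else v) for k,v in c.items()})
    for t in("stage","plate","medal","jar","graver","stamp","hole_left"):
        for r in trace(t,n)[:3]:
            m=r["pixels"]; v,u=np.nonzero(m&(d>0)); 
            print(t,round(r["confidence"],2),r["rect"],np.round(np.median(world(n,u,v,d[v,u]),0)) if len(u) else None)
print(observe())
E
```

```text
pics
scene {'intrinsics': [[464.248, 0.0, 281.855], [0.0, 464.248, 208.225], [0.0, 0.0, 1.0]], 'origin': [1127.053, -197.142, 727.672], 'orientation': [0.767, 0.317, 0.204, 0.52]}
stage 0.84 [154.3, 188.4, 181.5, 126.1] [606. -43.  28.]
plate 0.75 [218.2, 306.4, 94.6, 112.8] [809. -83.  26.]
plate 0.7 [186.9, 212.0, 97.7, 56.0] [548. -59.  42.]
plate 0.67 [83.8, 167.5, 91.8, 43.3] [ 314. -214.   25.]
medal 0.7 [218.5, 216.8, 25.4, 31.6] [542. -56.  47.]
jar 0.85 [331.2, 176.8, 27.8, 36.1] [523. 206.  42.]
graver 0.72 [100.6, 276.5, 49.1, 60.4] [ 637. -290.   20.]
stamp 0.89 [93.1, 235.2, 28.7, 34.4] [ 496. -283.   35.]
hole_left 0.86 [85.3, 161.7, 88.3, 48.5] [ 314. -214.   25.]
hole_left 0.7 [184.5, 210.2, 96.2, 54.6] [548. -58.  42.]
hole_left 0.65 [219.1, 308.6, 93.7, 111.4] [810. -84.  26.]
top {'intrinsics': [[409.811, 0.0, 286.025], [0.0, 409.811, 212.355], [0.0, 0.0, 1.0]], 'origin': [404.678, 22.378, 1009.887], 'orientation': [-0.697, -0.049, 0.052, 0.714]}
stage 0.91 [238.3, 163.6, 138.4, 94.6] [551. -11.  29.]
stage 0.3 [279.8, 192.1, 73.1, 42.7] [540. -56.  42.]
plate 0.87
[... 586 characters left out ...]
0.9] [ 308. -214.   26.]
{'clock': 0.8, 'q': array([ 9.30324555e-01,  1.04121608e-01,  9.73044229e-02,  1.56389626e+00,
       -2.43192781e-05,  1.35311736e+00]), 'qd': array([-0.00060802,  0.00045884, -0.00103768,  0.0005639 ,  0.00040681,
        0.00043031]), 'joint_efforts': array([ 4.72999909e-04, -5.56705141e+01,  5.03758371e+01,  3.90369644e-05,
       -2.03180593e-04, -3.29188623e-06]), 'eef_pos': array([246.1909861 , 547.19935198, 231.32046299]), 'tool_rot': array([2.82987137e-05, 2.09825419e-01, 9.77738867e-01, 3.26270069e-05]), 'contact_force': array([ 0.40956956,  0.18279707, -0.1331012 ]), 'moment': array([-0.02484124, -0.03805629, -0.04337652]), 'grip_width': 85.25105808355603}
```

```bash
python3 - <<'E'
from h import *
t=cv2.imread("pics/top0.png"); 
cv2.imwrite("pics/v1.png",cv2.resize(t[60:360,170:450],None,fx=2,fy=2,interpolation=cv2.INTER_CUBIC))
cv2.imwrite("pics/v2.png",cv2.resize(t[150:270,230:390],None,fx=5,fy=5,interpolation=cv2.INTER_CUBIC))
E
```

```text
(no output)
```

View pics/v1.png

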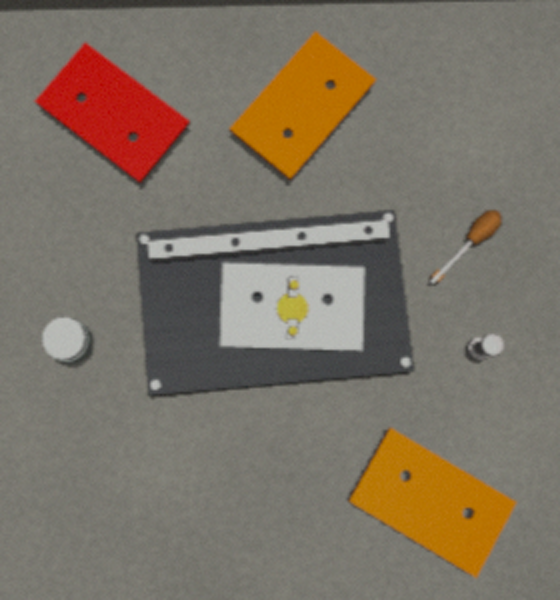

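View pics/v2.png

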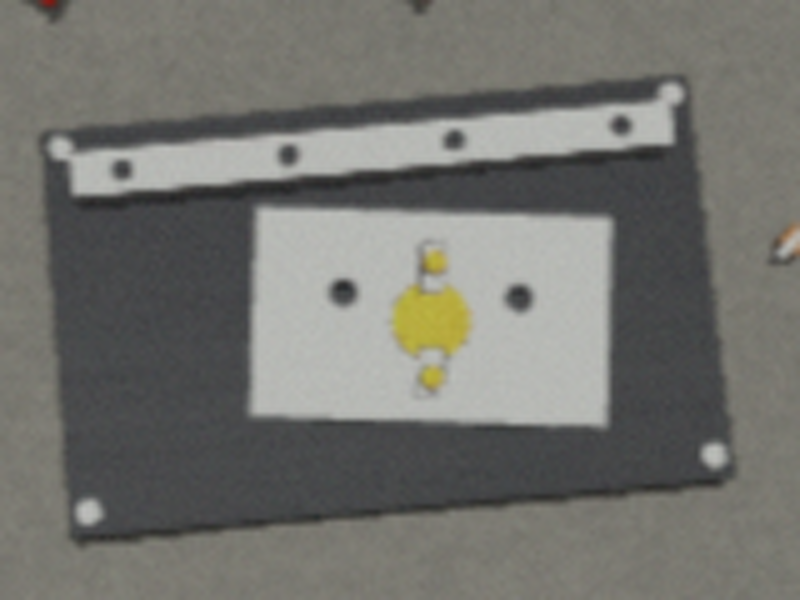

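The real plate is the bare-aluminium one on the stage, at full-image pixel (316,213). Its look-alikes are red at (225,115), orange at (320,110) and orange at (386,310). The plate is shifted towards -y and -x and turned relative to the stage. Next I measure both.

```bash
cat > meas.py <<'E'
from h import *
import sys
# sub-pixel edges on crop via fitting: rect model by silhouette of rays on a plane
def ray_plane(n,u,v,a,b,c): # plane z=a x+b y+c
    K,o,M=cam(n); r=np.stack([(u-K[0,2])/K[0,0],-(v-K[1,2])/K[1,1],-np.ones_like(u,float)],-1)@M.T
    t=(a*o[0]+b*o[1]+c-o[2])/(r[...,2]-a*r[...,0]-b*r[...,1]); return o+t[...,None]*r
def rect(P):
    (cx,cy),(w,h),an=cv2.minAreaRect(P[:,:2].astype(np.float32)); an=np.radians(an)
    if w>h: w,h=h,w; an+=np.pi/2
    an=(an+np.pi/2)%np.pi-np.pi/2; return np.array([cx,cy,w,h,an])
def stage(n="top",k=4):
    p=0;
    for i in range(k): p=p+snapshot(n)[0].astype(float)/k
    d=snapshot(n)[1]; m=max(trace("stage",n),key=lambda r:r["confidence"])["pixels"]
    v,u=np.nonzero(cv2.erode(m.astype(np.uint8),np.ones((3,3)))*(d>0)); W=world(n,u,v,d[v,u])
    top=W[np.abs(W[:,2]-28)<3]; r=rect(top); return p,d,m,r,np.median(top[:,2])
def plate(n,p,d,st):
    cs=cv2.cvtColor(np.clip(p,0,255).astype(np.uint8),cv2.COLOR_RGB2HSV)
    r=[x for x in trace("plate",n) if np.hypot(*(np.median(world(n,*(lambda q:(q[1],q[0],d[q]))(np.nonzero(x["pixels"]))),0)[:2]-st[:2]))<80][0]
    m=cv2.dilate(r["pixels"].astype(np.uint8),np.ones((5,5)))>0
    g=p.mean(2); g8=cv2.resize(g,None,fx=8,fy=8,interpolation=cv2.INTER_CUBIC); m8=cv2.resize(m.astype(np.uint8),None,fx=8,fy=8,interpolation=cv2.INTER_NEAREST)
    b=((g8>120)&(m8>0)).astype(np.uint8); c=max(cv2.findContours(b,0,1)[0],key=cv2.contourArea)
    f=np.zeros_like(b); cv2.drawContours(f,[c],-1,1,-1)
    v,u=np.nonzero(cv2.erode(r["pixels"].astype(np.uint8),np.ones((5,5)))*(d>0)*(cs[...,1]<60)); W=world(n,u,v,d[v,u])
    A=np.c_[W[:,:2],np.ones(len(W))]
    k=np.ones(len(W),bool)
    for i in range(4):
        co=np.linalg.lstsq(A[k],W[k,2],rcond=None)[0]; k=np.abs(W[:,2]-A@co)<3
    to=lambda q:ray_plane(n,(q[:,0]+.5)/8-.5,(q[:,1]+.5)/8-.5,*co)
    R_=rect(to(c[:,0].astype(float)))
    hs=[]
    for q in cv2.findContours(((g8<110)&(f>0)).astype(np.uint8),0,1)[0]:
        a=cv2.contourArea(q)/64
        if a>6:
            M=cv2.moments(q); hs.append((a,to(np.array([[M["m10"]/M["m00"],M["m01"]/M["m00"]]]))[0]))
    return R_,co,hs
if __name__=="__main__":
    n=sys.argv[1]; np.set_printoptions(precision=3,suppress=True)
    p,d,m,st,z=stage(n); print("stage",st,"z",z)
    r,co,hs=plate(n,p,d,st); print("plate",r,"plane",co)
    c,s=np.cos(st[4]),np.sin(st[4]); T=lambda q:np.array([[c,s],[-s,c]])@(np.array(q)[:2]-st[:2])
    print("plate in stage",T(r[:2]),"yaw",r[4]-st[4])
    for a,h in hs: print("hole",a,h,T(h))
    for sx in(-1,1):
        for sy in(-1,1):
            q=r[:2]+np.array([[np.cos(r[4]),-np.sin(r[4])],[np.sin(r[4]),np.cos(r[4])]])@[sx*50,sy*85]; print("corner",sx,sy,q,"z",co[:2]@q+co[2],"stg",T(q))
    for l in(42,-42): print("pin",st[:2]+np.array([[c,-s],[s,c]])@[20,l])
E
python3 meas.py top; python3 meas.py scene
```

```text
stage [549.758 -34.369 198.273 318.729   0.064] z 28.17814140612154
plate [541.534 -54.681 100.752 171.888  -0.051] plane [  0.102   0.005 -12.588]
plate in stage [ -9.509 -19.743] yaw -0.11519591928467787
hole 16.8671875 [549.458 -97.054  42.758] [ -4.318 -62.537]
hole 17.453125 [554.047 -13.092  43.67 ] [ 5.645 20.959]
corner -1 -1 [ 487.263 -137.02 ] z 36.222744139254395 stg [-68.947 -98.433]
corner -1 1 [495.936  32.759] z 38.0047972794006 stg [-49.407  70.441]
corner 1 -1 [ 587.133 -142.121] z 46.34894523680257 stg [  30.39  -109.927]
corner 1 1 [595.806  27.657] z 48.13099837694878 stg [49.93  58.947]
pin [567.024   8.827]
pin [572.409 -75.001]
stage [553.38  -34.467 200.628 316.484   0.064] z 27.726219731684864
plate [540.342 -53.929 104.593 171.465  -0.049] plane [  0.105   0.006 -15.259]
plate in stage [-14.26  -18.586] yaw -0.11333953787970263
hole 11.8125 [572.018 -55.599  44.721] [ 17.244 -22.285]
hole 18.4375 [550.523 -96.726  42.229] [ -6.846 -61.948]
hole 30.65625 [554.382 -55.178  42.865] [ -0.329 -20.733]
hole 19.0234375 [554.8   -12.928  43.142] [ 2.8   21.403]
hole 18.3515625 [502.016 -50.932  37.369] [-52.314 -13.135]
corner -1 -1 [ 486.229 -136.372] z 35.23457869565848 stg [-73.552 -97.386]
corner -1 1 [494.576  33.423] z 37.04977785146741 stg [-54.326  71.524]
corner 1 -1 [ 586.108 -141.282] z 45.7340436153973 stg [  25.806 -108.695]
corner 1 1 [594.455  28.513] z 47.54924277120622 stg [45.033 60.214]
pin [570.643   8.73 ]
pin [576.034 -75.097]
```

```bash
cat > inc.py <<'E'
from h import *
import sys
S=np.array([551.5,-34.4]); YAW=0.064
c,s=np.cos(YAW),np.sin(YAW); M2=np.array([[c,-s],[s,c]])
def now():
    o=observe(); q=np.array(o["tool_rot"]); Rt=R.from_quat(q[[1,2,3,0]]); p=np.array(o["eef_pos"]); return o,Rt,p
def go(x,y,z,dyaw=0):
    o,Rt,p=now(); t=np.r_[S+M2@[x,y],z]; G=R.from_matrix(np.array([[-c,-s,0],[-s,c,0],[0,0,-1.]]))*R.from_euler("z",-dyaw)
    print("->",(x,y,z),"shift",np.round(Rt.inv().apply(t-p)/750,4).tolist(),"turn",np.round((Rt.inv()*G).as_rotvec()/(2*np.pi),4).tolist())
def show():
    o,Rt,p=now(); print("t",round(o["clock"],2),"stage xy",np.round(M2.T@(p[:2]-S),1),"z",round(p[2],1),"F",np.round(o["contact_force"],1),"g",round(o["grip_width"],1))
if __name__=="__main__":
    show()
    for a in sys.argv[1:]: go(*map(float,a.split(",")))
E
python3 inc.py -- 2>/dev/null; python3 - <<'E'
from inc import *
show(); go(-105,-20,110); go(-92,-20,60)
E
```

```text
t 1.5 stage xy [-267.5  599.9] z 231.3 F [-0.7 -0.3 -0.4] g 85.3
t 1.5 stage xy [-267.5  599.9] z 231.3 F [-0.7 -0.3 -0.4] g 85.3
-> (-105, -20, 110) shift [-0.5781, -0.6292, 0.1617] turn [0.0, 0.0, -0.0775]
-> (-92, -20, 60) shift [-0.5935, -0.6211, 0.2284] turn [0.0, 0.0, -0.0775]
```

>>> send_rows([
  [[-0.578,-0.629,0.162],[0,0,-0.0775]],
  [[-0.578,-0.629,0.162],[0,0,-0.0775]],
  [[-0.578,-0.629,0.162],[0,0,-0.0775]],
  [[-0.578,-0.629,0.162],[0,0,-0.0775]],
  [[-0.578,-0.629,0.162],[0,0,-0.0775]],
  [[-0.578,-0.629,0.162],[0,0,-0.0775]],
  [[-0.578,-0.629,0.162],[0,0,-0.0775]],
  [[-0.578,-0.629,0.162],[0,0,-0.0775]],
], grip=100)

```text
clock: 2.3
eef_pos: [368.3, 179.0, 158.1]
tool_rot: [0.001, -0.032, 0.999, 0.0]
contact_force: [0.6, 0.1, 0.4]
grip_width: 85.7
```

```bash
python3 -c "
from inc import *
show(); go(-92,-20,60)"
```

```text
t 2.3 stage xy [-169.2  224.7] z 158.1 F [0.6 0.1 0.4] g 85.7
-> (-92, -20, 60) shift [-0.1026, -0.3263, 0.1308] turn [0.0, 0.0002, 0.0001]
```

>>> send_rows([
  [[-0.103,-0.326,0.05],[0,0,0]],
  [[-0.103,-0.326,0.05],[0,0,0]],
  [[-0.103,-0.326,0.05],[0,0,0]],
  [[-0.103,-0.326,0.05],[0,0,0]],
  [[-0.103,-0.326,0.05],[0,0,0]],
  [[-0.103,-0.326,0.13],[0,0,0]],
  [[-0.103,-0.326,0.13],[0,0,0]],
  [[-0.103,-0.326,0.13],[0,0,0]],
])

```text
clock: 3.1
eef_pos: [458.8, -57.4, 58.9]
tool_rot: [-0.002, -0.032, 0.999, 0.001]
contact_force: [-0.0, -0.0, 0.1]
grip_width: 85.2
```

```bash
python3 -c "
from inc import *
show(); go(-95,-20,30)
p,d=snapshot('scene'); x=p[130:290,130:340,::-1]
cv2.imwrite('pics/v3.png',cv2.resize(x,None,fx=3.5,fy=3.5,interpolation=cv2.INTER_CUBIC))"
```

```text
t 3.1 stage xy [-94. -17.] z 58.9 F [-0.  -0.   0.1] g 85.2
-> (-95, -20, 30) shift [0.0012, -0.0041, 0.0385] turn [0.0004, -0.0006, -0.0]
```

View pics/v3.png

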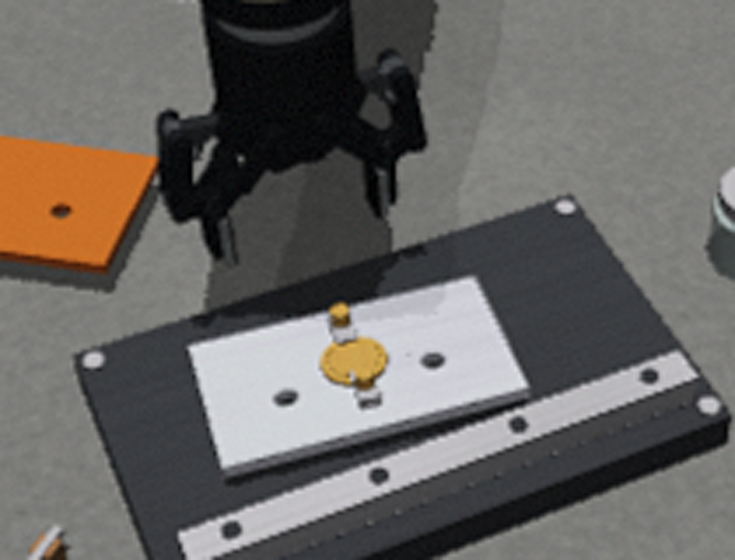

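The plate lies untouched and the open fingers hover over the near stage edge, with tips at crop pixels (228,262) and (385,215). I measure the tip height from depth.

```bash
python3 -c "
from inc import *
p,d=snapshot('scene'); v,u=np.nonzero(d>0); W=world('scene',u,v,d[v,u]); L=(W[:,:2]-S)@M2
for sg in(-1,1):
    k=(abs(L[:,0]+94)<25)&(abs(L[:,1]+17-sg*50)<22)&(W[:,2]>40)&(W[:,2]<100)
    for z in range(40,100,6):
        m=k&(W[:,2]>=z)&(W[:,2]<z+6)
        if m.sum(): print(sg,z,m.sum(),np.round([L[m,0].min(),L[m,0].max(),L[m,1].min(),L[m,1].max()]))
"
```

```text
-1 76 10 [-86. -81. -69. -61.]
-1 82 16 [-93. -81. -74. -62.]
-1 88 18 [-99. -80. -74. -61.]
-1 94 25 [-97. -79. -74. -61.]
1 70 3 [-104.  -91.   25.   26.]
1 76 14 [-103.  -82.   25.   35.]
1 82 20 [-101.  -79.   24.   37.]
1 88 18 [-100.  -81.   24.   37.]
1 94 21 [-99. -81.  24.  38.]
```

>>> send_rows([
  [[0.001,-0.004,0.01],[0,0,0]],
  [[0.001,-0.004,0.02],[0,0,0]],
  [[0.001,-0.004,0.028],[0,0,0]],
  [[0.001,-0.004,0.0365],[0,0,0]],
  [[0.001,-0.004,0.0365],[0,0,0]],
  [[0.001,-0.004,0.0365],[0,0,0]],
  [[0.001,-0.004,0.0365],[0,0,0]],
  [[0.001,-0.004,0.0365],[0,0,0]],
])

```text
clock: 4.0
eef_pos: [460.4, -61.4, 33.6]
tool_rot: [0.0, -0.032, 0.999, -0.0]
contact_force: [0.0, 0.9, 0.6]
grip_width: 85.4
```

>>> send_rows([
  [[0,0,0.007],[0,0,0]],
  [[0,0,0.014],[0,0,0]],
  [[0,0,0.02],[0,0,0]],
  [[0,0,0.02],[0,0,0]],
  [[-0.005,0,0.02],[0,0,0]],
  [[-0.01,0,0.02],[0,0,0]],
  [[-0.015,0,0.02],[0,0,0]],
  [[-0.015,0,0.02],[0,0,0]],
])

```text
clock: 4.8
eef_pos: [472.1, -60.7, 18.5]
tool_rot: [0.0, -0.032, 0.999, -0.0]
contact_force: [-0.6, -1.1, 1.3]
grip_width: 85.1
```

>>> send_rows([
  [[-0.003,0,0],[0,0,0]],
  [[-0.006,0,0],[0,0,0]],
  [[-0.009,0,0],[0,0,0]],
  [[-0.012,0,0],[0,0,0]],
  [[-0.014,0,0],[0,0,0]],
  [[-0.016,0,0],[0,0,0]],
  [[-0.018,0,0],[0,0,0]],
  [[-0.018,0,0],[0,0,0]],
])

```text
clock: 5.6
eef_pos: [485.1, -59.7, 18.3]
tool_rot: [0.0, -0.032, 0.999, 0.0]
contact_force: [-0.6, -0.6, 0.3]
grip_width: 85.5
```

```bash
python3 -c "
from inc import *
show()"; python3 meas.py scene | grep -v corner; python3 - <<'E'
from h import *
p,d=snapshot('scene'); x=p[130:290,130:340,::-1]
cv2.imwrite('pics/v4.png',cv2.resize(x,None,fx=3.5,fy=3.5,interpolation=cv2.INTER_CUBIC))
E
```

```text
t 5.6 stage xy [-67.9 -21. ] z 18.3 F [-0.6 -0.6  0.3] g 85.5Traceback (most recent call last):
  File "meas.py", line 39, in <module>
    p,d,m,st,z=stage(n); print("stage",st,"z",z)
               ~~~~~^^^
  File "meas.py", line 14, in stage
    d=snapshot(n)[1]; m=max(trace("stage",n),key=lambda r:r["confidence"])["pixels"]
                        ~~~^^^^^^^^^^^^^^^^^^^^^^^^^^^^^^^^^^^^^^^^^^^^^^^
ValueError: max() iterable argument is empty
```

View pics/v4.png

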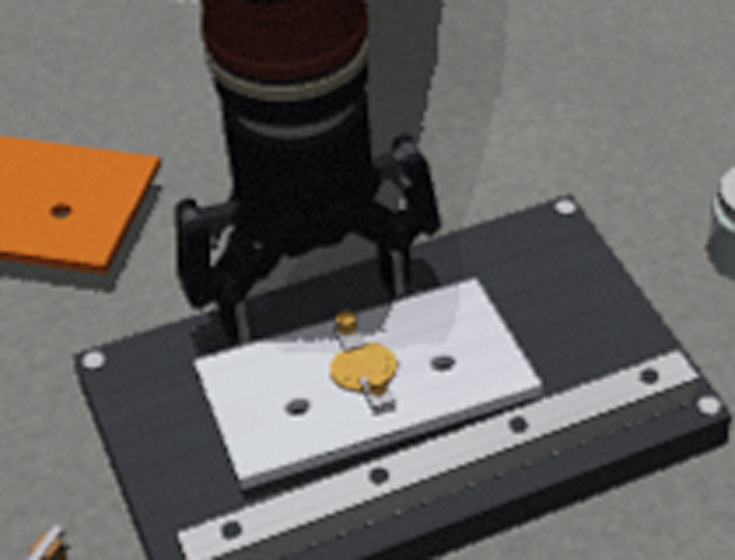

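The left finger is in contact and the plate has moved and partly turned; the medal and clamps are clear. I measure with the stage pose held fixed.

```bash
python3 - <<'E'
s=open('meas.py').read()
s=s.replace('''m=max(trace("stage",n),key=lambda r:r["confidence"])["pixels"]
''','''return p,d,None,dict(top=np.array([549.76,-34.37,200,320,.064]),scene=np.array([553.38,-34.47,200,320,.064]))[n],28
''')
open('meas.py','w').write(s)
E
python3 meas.py scene;python3 meas.py top
```

```text
stage [553.38  -34.47  200.    320.      0.064] z 28
plate [548.443 -50.335 102.564 171.996   0.012] plane [  0.121   0.006 -24.038]
plate in stage [ -5.942 -15.516] yaw -0.0516835187009263
hole 10.4296875 [578.928 -49.952  45.56 ] [ 24.505 -17.085]
hole 17.1796875 [559.808 -92.719  42.988] [  2.689 -58.541]
hole 22.25 [562.345 -49.743  43.559] [  7.97  -15.815]
hole 16.28125 [558.816  -8.519  43.388] [ 7.084 25.55 ]
corner -1 -1 [ 499.493 -135.944] z 35.437527063952885 stg [-60.266 -97.82 ]
corner -1 1 [497.399  34.043] z 36.234452860156765 stg [-51.484  71.953]
corner 1 -1 [ 599.486 -134.712] z 47.519384435877214 stg [  39.6   -102.986]
corner 1 1 [597.392  35.275] z 48.31631023208108 stg [48.382 66.787]
pin [570.653   8.723]
pin [576.025 -75.105]
stage [549.76  -34.37  200.    320.      0.064] z 28
plate [547.659  -0.155  71.269 101.637  -1.567] plane [  0.118  -0.002 -21.63 ]
plate in stage [ 0.091 34.279] yaw -1.630920408957774
hole 15.0 [558.031  -8.881  44.083] [ 9.884 24.908]
corner -1 -1 [462.466  49.515] z 32.71687712727841 stg [-81.751  89.297]
corner -1 1 [632.464  50.174] z 52.729124842813 stg [87.942 79.082]
corner 1 -1 [462.853 -50.484] z 32.96020641330396 stg [-87.759 -10.523]
corner 1 1 [632.852 -49.825] z 52.97245412883857 stg [ 81.933 -20.738]
pin [567.033   8.823]
pin [572.405 -75.005]
```

>>> send_rows([
  [[-0.002,0,0],[0,0,0]],
  [[-0.004,0,0],[0,0,0]],
  [[-0.0055,0,0],[0,0,0]],
  [[-0.0055,0,0],[0,0,0]],
  [[0.02,0,0],[0,0,0]],
  [[0.02,0,-0.05],[0,0,0]],
  [[0.02,-0.05,-0.1],[0,0,0]],
  [[0.02,-0.1,-0.1],[0,0,0]],
])

```text
clock: 7.35
eef_pos: [477.4, -136.8, 98.3]
tool_rot: [0.003, -0.034, 0.999, -0.002]
contact_force: [1.2, -1.3, -0.4]
grip_width: 85.0
```

```bash
python3 -c "
from inc import *
show();go(-2,-132,70)"
```

```text
t 7.35 stage xy [-80.5 -97.5] z 98.3 F [ 1.2 -1.3 -0.4] g 85.0
-> (-2, -132, 70) shift [-0.1043, -0.0462, 0.0386] turn [-0.0006, 0.0011, 0.0005]
```

>>> send_rows([
  [[0,-0.05,0],[0,0,0]],
  [[-0.05,-0.05,0],[0,0,0]],
  [[-0.104,-0.05,0.0],[0,0,0]],
  [[-0.104,-0.05,0.035],[0,0,0]],
  [[-0.104,-0.05,0.035],[0,0,0]],
  [[-0.104,-0.05,0.035],[0,0,0]],
  [[-0.104,-0.05,0.035],[0,0,0]],
  [[-0.104,-0.05,0.035],[0,0,0]],
], grip=0)

```text
clock: 8.15
eef_pos: [555.2, -168.3, 68.5]
tool_rot: [0.001, -0.032, 0.999, -0.0]
contact_force: [-0.3, -0.2, 1.1]
grip_width: 0.1
```

```bash
python3 -c "
from inc import *
show();go(-2,-132,32)"; python3 meas.py scene;python3 meas.py top; python3 - <<'E'
from h import *
p,d=snapshot('scene'); x=p[130:290,130:340,::-1]
cv2.imwrite('pics/v5.png',cv2.resize(x,None,fx=3.5,fy=3.5,interpolation=cv2.INTER_CUBIC))
E
```

```text
t 8.15 stage xy [  -4.9 -133.8] z 68.5 F [-0.3 -0.2  1.1] g 0.1
-> (-2, -132, 32) shift [-0.0038, 0.0025, 0.0486] turn [-0.0001, 0.0003, -0.0]
stage [553.38  -34.47  200.    320.      0.064] z 28
plate [549.2   -48.938 107.22  172.345   0.037] plane [  0.128   0.007 -28.129]
plate in stage [ -5.097 -14.171] yaw -0.027018113391155507
hole 15.5234375 [563.592 -90.964  43.327] [  6.578 -57.032]
hole 7.0703125 [580.953 -47.391  45.844] [ 26.69  -14.658]
hole 16.09375 [564.87  -45.25   43.802] [ 10.777 -11.493]
hole 14.359375 [560.193  -6.985  43.465] [ 8.557 26.993]
hole 14.0 [510.8   -48.476  36.865] [-43.389 -11.254]
corner -1 -1 [ 502.377 -135.728] z 35.192649022698525 stg [-57.375 -97.789]
corner -1 1 [496.091  34.155] z 35.54760625577712 stg [-52.783  72.149]
corner 1 -1 [ 602.308 -132.031] z 47.99789700943025 stg [  42.588 -100.49 ]
corner 1 1 [596.023  37.853] z 48.352854242508855 stg [47.181 69.447]
pin [570.653   8.723]
pin [576.025 -75.105]
stage [549.76  -34.37  200.    320.      0.064] z 28
plate [550.583 -49.549 102.167 173.577   0.036] plane [  0.125   0.006 -25.989]
plate in stage [ -0.149 -15.201] yaw -0.02750482688631356
hole 12.5234375 [559.284  -7.368  43.981] [11.231 26.338]
hole 13.140625 [562.348 -91.268  43.839] [  8.923 -57.586]
corner -1 -1 [ 503.718 -136.317] z 36.216897581057374 stg [-52.468 -98.793]
corner -1 1 [497.515  33.57 ] z 36.50462647597777 stg [-47.793  71.142]
corner 1 -1 [ 603.651 -132.668] z 48.75036363421938 stg [  47.494 -101.544]
corner 1 1 [597.448  37.219] z 49.03809252913979 stg [52.169 68.392]
pin [567.033   8.823]
pin [572.405 -75.005]
```

View pics/v5.png

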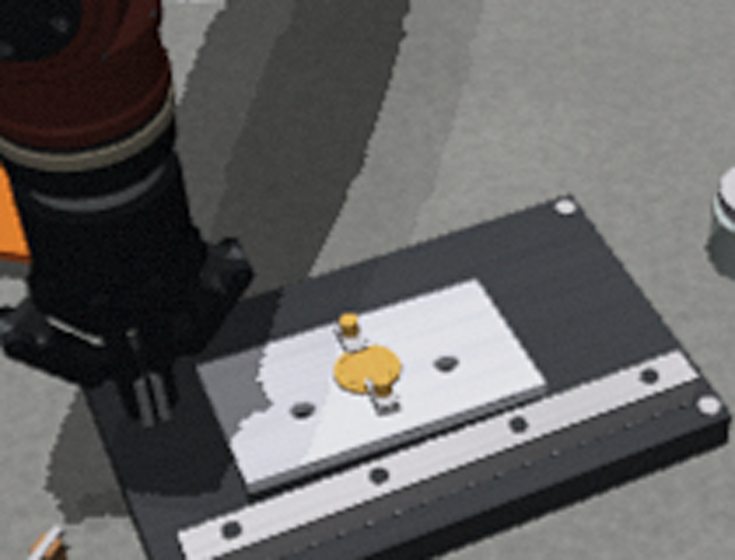

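The shut fingers stand beside the -y end of the plate, which is still on the pins and turned -0.027 rad. Now I lower and push +y.

>>> send_rows([
  [[-0.012,0.002,0.01],[0,0,0]],
  [[-0.012,0.002,0.03],[0,0,0]],
  [[-0.012,0.002,0.048],[0,0,0]],
  [[-0.012,0.002,0.048],[0,0,0]],
  [[-0.012,0.013,0.048],[0,0,0]],
  [[-0.012,0.023,0.048],[0,0,0]],
  [[-0.012,0.029,0.048],[0,0,0]],
  [[-0.012,0.029,0.048],[0,0,0]],
])

```text
clock: 9.6
eef_pos: [562.4, -144.8, 31.0]
tool_rot: [-0.0, -0.033, 0.999, 0.0]
contact_force: [0.6, 0.2, -0.7]
grip_width: 0.4
```

```bash
python3 -c "
from inc import *
show()"; python3 meas.py scene|grep -v cor;python3 meas.py top|grep -v cor
```

```text
t 9.6 stage xy [   3.8 -110.8] z 31.0 F [ 0.6  0.2 -0.7] g 0.4
stage [553.38  -34.47  200.    320.      0.064] z 28
plate [548.758 -45.31  106.098 172.043   0.052] plane [  0.128   0.007 -27.875]
plate in stage [ -5.306 -10.522] yaw -0.011712223365494878
hole 8.234375 [579.712 -43.514  45.755] [ 25.7  -10.71]
hole 18.1640625 [563.736 -42.489  43.724] [ 9.822 -8.665]
hole 14.6875 [558.695  -3.187  43.356] [ 7.305 30.879]
hole 17.5546875 [510.071 -45.857  36.857] [-43.948  -8.594]
pin [570.653   8.723]
pin [576.025 -75.105]
stage [549.76  -34.37  200.    320.      0.064] z 28
plate [549.52  -44.832 102.064 170.995   0.048] plane [  0.126   0.006 -26.464]
plate in stage [ -0.909 -10.425] yaw -0.015836552754781186
hole 13.28125 [557.674  -3.537  43.819] [ 9.87  30.264]
pin [567.033   8.823]
pin [572.405 -75.005]
```

>>> send_rows([
  [[0,0.003,0],[0,0,0]],
  [[0,0.006,0],[0,0,0]],
  [[0,0.009,0],[0,0,0]],
  [[0,0.012,0],[0,0,0]],
  [[0,0.0145,0],[0,0,0]],
  [[0,0.0145,0],[0,0,0]],
  [[0,0.0145,0],[0,0,0]],
  [[0,0.0145,0],[0,0,0]],
])

```text
clock: 11.0
eef_pos: [561.8, -134.7, 31.0]
tool_rot: [0.0, -0.032, 0.999, 0.0]
contact_force: [0.3, 1.0, 0.0]
grip_width: -0.1
```

```bash
python3 -c "
from inc import *
show()"; python3 meas.py scene|grep -v cor;python3 meas.py top|grep -v cor
```

```text
t 11.0 stage xy [   3.9 -100.8] z 31.0 F [0.3 1.  0. ] g -0.1
stage [553.38  -34.47  200.    320.      0.064] z 28
plate [546.245 -36.089 105.527 171.983   0.075] plane [  0.126   0.009 -27.043]
plate in stage [-7.224 -1.159] yaw 0.01105570255413496
hole 7.546875 [577.107 -34.243  45.489] [23.693 -1.291]
hole 14.6875 [561.563 -31.811  43.549] [8.337 2.131]
hole 13.8046875 [555.11    5.977  43.062] [ 4.314 40.253]
hole 18.3125 [508.122 -37.868  36.752] [-45.382  -0.496]
pin [570.653   8.723]
pin [576.025 -75.105]
stage [549.76  -34.37  200.    320.      0.064] z 28
plate [546.647 -33.135 102.154 166.24    0.072] plane [  0.121   0.006 -23.508]
plate in stage [-3.028  1.432] yaw 0.007630153345371815
hole 12.9375 [554.172   5.746  43.418] [ 6.969 39.752]
pin [567.033   8.823]
pin [572.405 -75.005]
```

>>> send_rows([
  [[0,0.0015,0],[0,0,0]],
  [[0,0.0028,0],[0,0,0]],
  [[0,0.0028,0],[0,0,0]],
  [[0,-0.02,0],[0,0,0]],
  [[0,-0.03,-0.04],[0,0,0]],
  [[0,-0.03,-0.1],[0,0,0]],
  [[0.06,-0.03,-0.1],[0,0,0]],
  [[0.12,-0.03,-0.1],[0,0,0]],
])

```text
clock: 12.4
eef_pos: [474.2, -164.9, 108.1]
tool_rot: [0.001, -0.032, 0.999, -0.001]
contact_force: [-0.6, -0.6, 0.5]
grip_width: -0.0
```

```bash
python3 -c "
from inc import *
show();go(-95,0,60);go(-95,0,18)"
```

```text
t 12.4 stage xy [ -85.5 -125.3] z 108.1 F [-0.6 -0.6  0.5] g -0.0
-> (-95, 0, 60) shift [0.0127, 0.1672, 0.0637] turn [-0.0004, 0.0005, 0.0001]
-> (-95, 0, 18) shift [0.0128, 0.1673, 0.1197] turn [-0.0004, 0.0005, 0.0001]
```

>>> send_rows([
  [[0.016,0,0],[0,0,0]],
  [[0.016,0.06,0],[0,0,0]],
  [[0.016,0.12,0],[0,0,0]],
  [[0.016,0.167,0.03],[0,0,0]],
  [[0.016,0.167,0.06],[0,0,0]],
  [[0.016,0.167,0.06],[0,0,0]],
  [[0.016,0.167,0.06],[0,0,0]],
  [[0.016,0.167,0.06],[0,0,0]],
], grip=100)

```text
clock: 13.2
eef_pos: [454.3, -40.0, 62.4]
tool_rot: [0.001, -0.031, 1.0, -0.0]
contact_force: [0.8, -0.7, 0.3]
grip_width: 85.6
```

```bash
python3 -c "
from inc import *
show();go(-95,0,18)"; python3 meas.py scene|grep -v cor;python3 meas.py top|grep -v cor
```

```text
t 13.2 stage xy [-97.4   0.6] z 62.4 F [ 0.8 -0.7  0.3] g 85.6
-> (-95, 0, 18) shift [-0.0031, -0.0008, 0.0592] turn [-0.0001, 0.0002, -0.0002]
stage [553.38  -34.47  200.    320.      0.064] z 28
plate [545.304 -34.9   105.024 171.974   0.079] plane [  0.123   0.009 -25.192]
plate in stage [-8.087  0.087] yaw 0.014754866597768646
hole 17.2421875 [561.03  -76.197  43.055] [  4.965 -42.13 ]
hole 12.7578125 [575.801 -32.917  45.282] [22.475  0.116]
hole 25.7734375 [559.566 -34.288  43.273] [ 6.185 -0.214]
hole 16.1796875 [554.272   7.75   43.021] [ 3.591 42.076]
hole 20.5 [507.024 -36.142  36.796] [-46.368   1.297]
pin [570.653   8.723]
pin [576.025 -75.105]
stage [549.76  -34.37  200.    320.      0.064] z 28
plate [542.718  14.256  73.127 101.311  -1.495] plane [  0.125   0.011 -25.685]
plate in stage [-3.918 48.976] yaw -1.5586866449498489
pin [567.033   8.823]
pin [572.405 -75.005]
```

Both holes are at stage y ±42 and only about 14 mm of x remains. I make the two-finger x push.

>>> send_rows([
  [[-0.003,0,0.02],[0,0,0]],
  [[-0.003,0,0.04],[0,0,0]],
  [[-0.003,0,0.059],[0,0,0]],
  [[-0.003,0,0.059],[0,0,0]],
  [[-0.012,0,0.059],[0,0,0]],
  [[-0.022,0,0.059],[0,0,0]],
  [[-0.031,0,0.059],[0,0,0]],
  [[-0.031,0,0.059],[0,0,0]],
])

```text
clock: 14.6
eef_pos: [477.7, -37.4, 17.0]
tool_rot: [0.0, -0.032, 0.999, -0.0]
contact_force: [0.6, -0.2, 0.0]
grip_width: 85.2
```

```bash
python3 -c "
from inc import *
show();go(-56,0,18)"
```

```text
t 14.6 stage xy [-73.8   1.7] z 17.0 F [ 0.6 -0.2  0. ] g 85.2
-> (-56, 0, 18) shift [-0.0237, -0.0023, -0.0013] turn [-0.0, 0.0001, 0.0001]
```

>>> send_rows([
  [[-0.005,0,-0.001],[0,0,0]],
  [[-0.01,0,-0.001],[0,0,0]],
  [[-0.014,0,-0.001],[0,0,0]],
  [[-0.017,0,-0.001],[0,0,0]],
  [[-0.02,0,-0.001],[0,0,0]],
  [[-0.0235,0,-0.001],[0,0,0]],
  [[-0.0235,0,-0.001],[0,0,0]],
  [[-0.0235,0,-0.001],[0,0,0]],
])

```text
clock: 15.4
eef_pos: [494.7, -36.3, 17.7]
tool_rot: [0.0, -0.032, 0.999, 0.0]
contact_force: [0.6, 0.3, 0.7]
grip_width: 85.4
```

```bash
python3 -c "
from inc import *
show()"; python3 meas.py scene|grep -v cor;python3 meas.py top|grep -v cor
```

```text
t 15.4 stage xy [-56.8   1.7] z 17.7 F [0.6 0.3 0.7] g 85.4
stage [553.38  -34.47  200.    320.      0.064] z 28
plate [559.911 -35.69  102.224 177.549   0.067] plane [ 0.003 -0.    33.983]
plate in stage [ 6.44  -1.635] yaw 0.0034932363587454884
hole 9.25 [591.19  -30.852  35.8  ] [37.964  1.192]
hole 10.34375 [571.867 -75.302  35.762] [ 15.838 -41.931]
hole 14.6015625 [578.134 -29.6    35.76 ] [25.015  3.276]
hole 10.484375 [565.807   9.177  35.704] [15.194 42.763]
pin [570.653   8.723]
pin [576.025 -75.105]
stage [549.76  -34.37  200.    320.      0.064] z 28
plate [555.314  31.308  44.171 101.865  -1.521] plane [ 0.01   0.003 30.565]
plate in stage [ 9.743 65.188] yaw -1.5852692328806377
pin [567.033   8.823]
pin [572.405 -75.005]
```

The plate has dropped: its top is at 35.8 mm and tilt is about 0.003 rad. I back away and verify.

>>> send_rows([
  [[0.01,0,0],[0,0,0]],
  [[0.03,0,0],[0,0,0]],
  [[0.05,0,0],[0,0,0]],
  [[0.06,0,-0.05],[0,0,0]],
  [[0.06,0,-0.12],[0,0,0]],
  [[0.06,0.06,-0.18],[0,0,0]],
  [[0.06,0.12,-0.2],[0,0,0]],
  [[0.06,0.2,-0.2],[0,0,0]],
])

```text
clock: 16.8
eef_pos: [442.1, 90.7, 169.7]
tool_rot: [0.003, -0.031, 1.0, -0.0]
contact_force: [1.2, 1.3, -0.2]
grip_width: 85.5
```

>>> send_rows([
  [[0,0.06,0],[0,0,0]],
  [[0,0.12,0],[0,0,0]],
  [[0,0.18,0],[0,0,0]],
  [[0,0.2,0],[0,0,0]],
  [[0,0.2,0],[0,0,0]],
  [[0,0.2,0],[0,0,0]],
  [[0,0.2,0],[0,0,0]],
  [[0,0.2,0],[0,0,0]],
])

```text
clock: 17.6
eef_pos: [431.7, 238.8, 166.2]
tool_rot: [0.0, -0.031, 1.0, -0.0]
contact_force: [0.2, 0.0, 0.6]
grip_width: 85.7
```

```bash
python3 -c "
from inc import *
show()
p,d=snapshot('top'); x=p[150:270,230:390,::-1]
cv2.imwrite('pics/v6.png',cv2.resize(x,None,fx=5,fy=5,interpolation=cv2.INTER_CUBIC))
for t in('jar','graver','stamp'):
    snapshot('scene')
    r=trace(t,'scene'); print(t,r and r[0]['rect'])"; python3 meas.py scene|grep -v cor;python3 meas.py top|grep -v cor
```

```text
t 17.6 stage xy [-102.1  280.3] z 166.2 F [0.2 0.  0.6] g 85.7
jar [330.7, 175.8, 27.2, 36.7]
graver [102.2, 277.9, 47.2, 58.0]
stamp [98.0, 234.3, 22.6, 34.7]
stage [553.38  -34.47  200.    320.      0.064] z 28
plate [559.654 -34.752 102.512 175.656   0.065] plane [ 0.001 -0.001 35.264]
plate in stage [ 6.243 -0.683] yaw 0.001345509291705016
hole 10.046875 [591.086 -30.844  35.686] [37.86   1.207]
hole 11.4765625 [571.937 -75.191  35.72 ] [ 15.915 -41.824]
hole 15.6484375 [578.011 -29.619  35.676] [24.891  3.266]
hole 11.859375 [565.842   9.256  35.627] [15.233 42.839]
hole 18.1640625 [523.345 -34.357  35.645] [-29.966   2.034]
pin [570.653   8.723]
pin [576.025 -75.105]
stage [549.76  -34.37  200.    320.      0.064] z 28
plate [559.572 -33.573 102.198 173.33    0.069] plane [ 0.    -0.001 36.06 ]
plate in stage [9.843 0.168] yaw 0.005296342058351222
pin [567.033   8.823]
pin [572.405 -75.005]
```

View pics/v6.png

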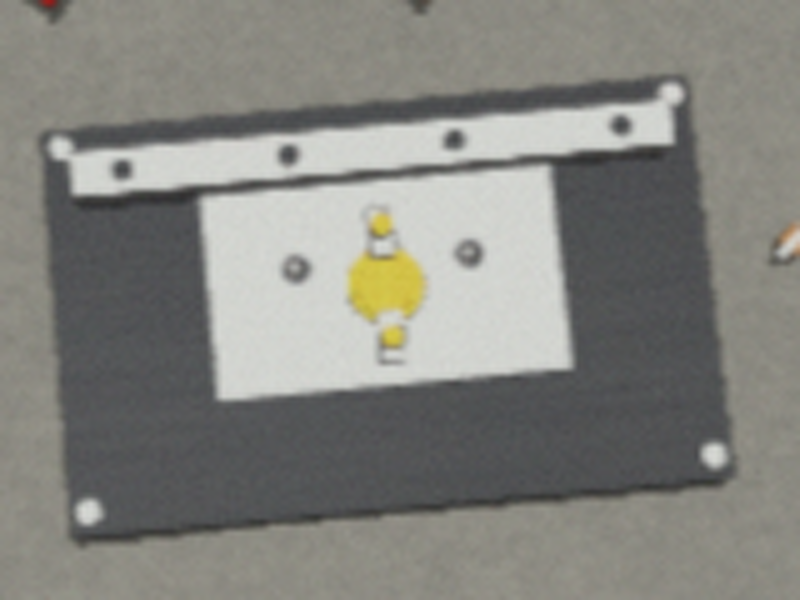

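The plate is seated beside the rail, with pin tips visible in both holes at crop pixels (296,268) and (470,253). It is flat, and the jar, graver and stamp have not moved.

```bash
python3 -c "
from cell import *
print(finish_job())"
```

```text
the job is handed in; nothing more can be done
None
```

The plate is seated on both pins and lies flat on the stage. I handed the job in at about 18 s on the robot clock, and no verdict was reported.

**What I did:** I made three kinds of nudges. A two-finger push on the near edge took out part of the turn. A shut-finger push on the -y end brought the holes into line in y. A two-finger push in +x then took the holes over the pins. I backed off to z ≈ 166 mm, clear of everything.

**Last checks:**
- **Flatness:** the plate's top is 35.6 to 36 mm above the table, where seated is 36 mm. Tilt is about 0.001 rad, and yaw is within about 0.005 rad of the stage.
- **Position:** the top camera puts the plate at stage (9.8, 0.2) mm, against a home of (10, 0). Both pin tips show inside their holes.
- **Bystanders:** the jar and graver are within about 2 pixels of where they were. The stamp's outline reads up to 5 pixels narrower on one side, but its other edges are unchanged, so I took that as a network error.

**Disagreement:** the scene camera read the plate's x about 3.6 mm lower than the top camera. It showed the same offset in its stage estimate throughout, so I put it down to calibration and edge bias. The drop and the visible pins confirm the seating.

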